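# Vent the gas manifold, find the loose inlet bolt and hold its cap open

### The job

One of the three inlet bolts on the gas manifold is loose: first press the spring vent pedal down to its stop for a moment and let it up again, then tap the bolts from above to find the one that drops, and push that one down as far as it goes. Lift the cap of that same inlet well open, past 45 degrees, and finish while still holding it open with the gripper so that a colleague can look at the port. Keep the other two caps shut and leave the bottles, beaker and wrench alone.

Things in the scene. Friction and masses are not known exactly. Their poses are not given: they have to be found in the camera images.
- manifold: fixed low grey painted block on the bench, 170 (x) x 330 (y) x 48 mm high, carrying the three inlets in a row along its y, 95 mm apart; origin at the centre of its underside; its -x side faces the robot roughly
- vent: fixed dark steel base plate of the vent pedal, 170 (x) x 90 (y) x 10 mm; origin at the centre of its underside; it stands to the left or the right of the manifold
- pedal (a joint): vent pedal, a steel plate 135 mm long and 64 mm wide, hinged at its far (+x) end across y, its near end held up by a spring. 0 = up, at rest (plate sloping 0.26 rad, near end high); 0.26 rad = pressed down to its stop (plate level). Takes about 2 N to start and about 6 N to reach the stop when pushed down on the pad; springs back when let go
- pedal_pad (a point): centre of the upper face of the ribbed rubber pad (56 x 60 mm) near the pedal's free end; 103 mm from the hinge along the plate and 8 mm above the plate's middle plane. It starts about 68 mm above the bench and is 42 mm above it at the stop
- pedal_hinge (a point): middle of the pedal's hinge line, 34 mm above the bench, 60 mm to +x of the vent base's origin, both in the vent base's frame
- inlet_a: one of three look-alike inlets in a row on top of the manifold, in any order: fixed aluminium plate 130 (x) x 60 (y) x 8 mm, with a hex bolt at its near end and behind it a hinged steel cap over a brass port. Origin at the plate's underside, 48 mm above the bench; x points away from the robot, towards the cap's hinge, same yaw as the manifold. The bolt stands 52 mm to -x of the origin, the cap's hinge line, along y, 45 mm to +x and 71.5 mm above the bench
- bolt_a (a joint): how far the bolt of inlet_a is pushed down, m. 0 at rest. Exactly one of the three bolts is loose: under a light push from above (about 2 N) it drops 6 mm, onto its boss, and stays down; the two tight ones do not move. Until then they look alike
- bolt_a_top (a point): centre of the flat top of the hex bolt head of inlet_a (about 19 mm across flats, 14 mm tall with its flange), 85 mm above the bench at the start
- cap_a (a joint): hinge of the cap of inlet_a, rad. 0 = shut, grows as its near edge is lifted up and over away from the robot, 1.3 = end of travel. Weight and a light spring pull it shut (up to about 3 N at the grip bar): it does not stay open by itself
- cap_a_grip (a point): centre of the grip bar on the cap of inlet_a: a round bar 13 mm thick and 28 mm long lying along the inlet's y, on a 10 mm post. With the cap shut it is 112 mm above the bench, 57 mm to -x of and 41 mm above the hinge line, 37 mm above the cap plate (68 x 42 x 7 mm), and 40 mm behind (+x) the bolt's axis
- inlet_b: one of three look-alike inlets in a row on top of the manifold, in any order: fixed aluminium plate 130 (x) x 60 (y) x 8 mm, with a hex bolt at its near end and behind it a hinged steel cap over a brass port. Origin at the plate's underside, 48 mm above the bench; x points away from the robot, towards the cap's hinge, same yaw as the manifold. The bolt stands 52 mm to -x of the origin, the cap's hinge line, along y, 45 mm to +x and 71.5 mm above the bench
- bolt_b (a joint): how far the bolt of inlet_b is pushed down, m. 0 at rest. Exactly one of the three bolts is loose: under a light push from above (about 2 N) it drops 6 mm, onto its boss, and stays down; the two tight ones do not move. Until then they look alike
- bolt_b_top (a point): centre of the flat top of the hex bolt head of inlet_b (about 19 mm across flats, 14 mm tall with its flange), 85 mm above the bench at the start
- cap_b (a joint): hinge of the cap of inlet_b, rad. 0 = shut, grows as its near edge is lifted up and over away from the robot, 1.3 = end of travel. Weight and a light spring pull it shut (up to about 3 N at the grip bar): it does not stay open by itself
- cap_b_grip (a point): centre of the grip bar on the cap of inlet_b: a round bar 13 mm thick and 28 mm long lying along the inlet's y, on a 10 mm post. With the cap shut it is 112 mm above the bench, 57 mm to -x of and 41 mm above the hinge line, 37 mm above the cap plate (68 x 42 x 7 mm), and 40 mm behind (+x) the bolt's axis
- inlet_c: one of three look-alike inlets in a row on top of the manifold, in any order: fixed aluminium plate 130 (x) x 60 (y) x 8 mm, with a hex bolt at its near end and behind it a hinged steel cap over a brass port. Origin at the plate's underside, 48 mm above the bench; x points away from the robot, towards the cap's hinge, same yaw as the manifold. The bolt stands 52 mm to -x of the origin, the cap's hinge line, along y, 45 mm to +x and 71.5 mm above the bench
- bolt_c (a joint): how far the bolt of inlet_c is pushed down, m. 0 at rest. Exactly one of the three bolts is loose: under a light push from above (about 2 N) it drops 6 mm, onto its boss, and stays down; the two tight ones do not move. Until then they look alike
- bolt_c_top (a point): centre of the flat top of the hex bolt head of inlet_c (about 19 mm across flats, 14 mm tall with its flange), 85 mm above the bench at the start
- cap_c (a joint): hinge of the cap of inlet_c, rad. 0 = shut, grows as its near edge is lifted up and over away from the robot, 1.3 = end of travel. Weight and a light spring pull it shut (up to about 3 N at the grip bar): it does not stay open by itself
- cap_c_grip (a point): centre of the grip bar on the cap of inlet_c: a round bar 13 mm thick and 28 mm long lying along the inlet's y, on a 10 mm post. With the cap shut it is 112 mm above the bench, 57 mm to -x of and 41 mm above the hinge line, 37 mm above the cap plate (68 x 42 x 7 mm), and 40 mm behind (+x) the bolt's axis
- wrench: bystander: steel open wrench 150 mm long lying on the bench in front of the robot; origin at its underside
- amber_bottle: bystander: amber glass bottle, 56 mm across, 110 mm tall, standing behind the work; origin at the centre of its base
- beaker: bystander: glass beaker, 64 mm across, 75 mm tall, standing behind the work; origin at the centre of its base
- vial_jar: bystander: small glass jar, 44 mm across, 55 mm tall, standing behind the work; origin at the centre of its base
Things that resemble listed ones, but are neither listed nor needed, are in the scene too. What is shaped like the vent but green is not meant.

How it is judged:
On the way, in this order (a step that is already met when the one before it is completed fails the run):
1. the vent pedal is pressed down to its stop (value of joint pedal above 0.235 rad), for 0.1 s.
2. the loose bolt is tapped down (value of joint any of bolt_a, bolt_b, bolt_c above 0.003 m), for 0.02 s.
3. the cap of the inlet with the loose bolt is lifted open by the gripper (((value of joint bolt_a above 0.003 m and value of joint cap_a above 0.75 rad and contact force between the fingers and cap_a above 0.5 N) or (value of joint bolt_b above 0.003 m and value of joint cap_b above 0.75 rad and contact force between the fingers and cap_b above 0.5 N) or (value of joint bolt_c above 0.003 m and value of joint cap_c above 0.75 rad and contact force between the fingers and cap_c above 0.5 N))), for 0.2 s.
At the end, for the whole second after the job is handed in: The cap of the inlet with the loose bolt (pushed down more than 3 mm) is held still by the gripper's fingers, open more than 0.75 rad (43 degrees); the other two caps are shut (within 0.1 rad) and the pedal is back up (within 0.06 rad) (((value of joint bolt_a above 0.003 m and value of joint cap_a above 0.75 rad and contact force between the fingers and cap_a above 0.5 N) or (value of joint bolt_b above 0.003 m and value of joint cap_b above 0.75 rad and contact force between the fingers and cap_b above 0.5 N) or (value of joint bolt_c above 0.003 m and value of joint cap_c above 0.75 rad and contact force between the fingers and cap_c above 0.5 N)) and linear speed of each of cap_a, cap_b, cap_c below 0.05 m/s and (value of joint bolt_a above 0.003 m or value of joint cap_a below 0.1 rad) and (value of joint bolt_b above 0.003 m or value of joint cap_b below 0.1 rad) and (value of joint bolt_c above 0.003 m or value of joint cap_c below 0.1 rad) and value of joint pedal below 0.06 rad); the arm keeps its last pose, push and grip.
It fails at once if a cap is lifted (more than 0.2 rad) although its bolt has not dropped ((not (value of joint bolt_a above 0.003 m) and value of joint cap_a above 0.2 rad) or (not (value of joint bolt_b above 0.003 m) and value of joint cap_b above 0.2 rad) or (not (value of joint bolt_c above 0.003 m) and value of joint cap_c above 0.2 rad)).
It fails at once if a bystander object is moved by more than 25 mm (distance of any of wrench, amber_bottle, beaker, vial_jar from where it was at the start of the episode above 0.025 m).
It also fails if it takes over 64 s, if anything falls off the work surface, if the arm or the gripper's body presses on something with over 40 N, if the wrist force passes 120 N, or if a joint passes its speed limit or range.

### The arm

A 7-joint arm with a two-finger parallel gripper is mounted at the origin on the work surface. World frame = base frame: x ahead of the robot, y to its left, z up, the work surface at z = 0. Lengths are in m, angles in rad, forces in N, time in s.
With the tool pointing down it reaches from about 0.4 to 0.875 m from the base axis. Payload 19.3 kg.
Tool frame: the origin (TCP) lies on the centre line of the jaws, within the pads' length; the fingertips stand 8 mm ahead of it and the grasp point (between the pads) lies 11 mm behind it (bot.tip_extent is the distance from the TCP to the fingertips, in m); x points along the fingers, y is the direction in which the jaws open and shut, and the axes are right-handed (so a half turn about x gives the same grasp; the last joint's range is limited). The gripper opens to 85 mm and grips with 20 to 120 N. Pads are 22 mm wide; open, the fingers measure 114 mm over their backs; the gripper's body (76 mm by 85 mm) begins 54 mm behind the grasp point. The pads swing forward as they close: fully open they stand 13 mm farther back than shut.
Start: joints at [1.108, 0.521, -0.036, 1.599, 0.021, 1.021, -0.113], TCP at [0.239, -0.577, 0.239] pointing down, gripper open.
Joint ranges: [-2.91, 2.91], [-0.3, 2.13], [-1.5, 1.42], [0.17, 2.43], [-1.26, 4.41], [0.16, 1.93], [-2.52, 2.52]. Speed limits (rad/s): [1.89, 1.89, 2.39, 2.39, 3.01, 3.01, 3.01].

### API

Orientations are given as [roll, pitch, yaw] about the fixed x, y, z axes, in that order (R = Rz(yaw) Ry(pitch) Rx(roll)).
In Python, from workcell import sensors, imaging, order, bot gives the robot as it stands.
- The arm moves only by the tool arm_command, never from a script. Its argument "commands" is a list of rows, each an object of numbers: "dx", "dy", "dz": the shift along the tool's x, y, z in cm; "twist": the turn about the tool's x in rad. A call has 1 to 12 rows; each row is the pose to reach, as a shift and turn from the pose measured when the call began, along the tool's axes at that moment; what a row does not reach only later rows make up. A row lasts 1/12 s, in which the tool goes at most 41.7 mm and 7.16 degrees, less where a joint would pass 70% of its speed; a pose out of reach is approached as far as the arm can. A call with a gripper value outside its range is refused whole. "grip" is the closure, from -1 (fully open) to 1 (shut), set as the call begins (left out, the last holds). The fingers move at their own pace and stop on an object; "squeeze" is the grip in N (left out, the last holds). Time passes only in rows, so rows that repeat a pose let the fingers close. It gives the time, the measured TCP pose, the force and the opening at its end, in the units of the state.
- sensors.observe(): the state, without advancing time (a new reading comes with each control period).
- imaging.grab_frame(name): name is "side" or "top" or "wrist"; returns the picture (480x640x3 uint8, red, green, blue); there is no depth.
- imaging.camera_info(name): a dict with "fx", "fy", "cx", "cy" (pixels), "origin" and "attitude" of the camera in the world. Camera axes: x right, y down, z forward; pixel columns grow to the right and rows downward; lengths in m; the calibration is good to about 2 mm. A picture is of the moment at which its call begins: read the wrist's pose just before it. camera_info takes no time and is no camera call; for the wrist camera it gives the pose at the moment of the call.
- order.job_done(): hands the job in, once; it reports no verdict.
The state is a dict: "clock": time; "qpos": joint angles; "qd": joint speeds; "joint_efforts": joint torques, N m; "position": TCP position; "tool_rot": TCP orientation; "force": force on the tool from outside, world axes, zero at the start; "moment": the same for the moment, N m; "grip_width": finger opening in m.
Only numpy, scipy, OpenCV 4.12 (cv2) and the standard library are available. Lean on these libraries where they do the work, as an engineer would, in place of code of your own. Each camera call takes 0.05 s, during which the arm holds its last target.

## Working session

There is one attempt and no reset: what is moved stays moved. The work goes in short steps, Python scripts to look and compute and a tool call to move; the robot and the scene stay as the last step left them, time stands still between calls to the robot, and variables do not carry over. Pictures are saved under pics/ and viewed, and the job is handed in when it is done.

Besides the shell and the picture viewer there is one more tool, called by a JSON object that holds its "api" and its "payload". arm_command: Moves the arm, as the interface text tells. Its arguments: {"type":"object","properties":{"commands":{"type":"array"},"grip":{"type":"number"},"squeeze":{"type":"number"}},"required":["commands"]}

```bash
ls; mkdir -p pics; python3 - <<'E'
from workcell import sensors, imaging, order, bot
import cv2
s=sensors.observe(); print(s)
for n in ("side","top","wrist"):
    c=imaging.camera_info(n); print(n,c)
    cv2.imwrite(f"pics/{n}0.png",imaging.grab_frame(n)[:,:,::-1])
E
```

```text
pics
{'clock': 0.0, 'qpos': array([ 1.10779383,  0.52199427, -0.03631572,  1.59999595,  0.02120077,
        1.02110058, -0.11285084]), 'qd': array([ 0.00033577, -0.00192924, -0.00016171, -0.00099617, -0.00220996,
       -0.0001682 , -0.0009125 ]), 'joint_efforts': array([ 4.41502125e-04, -9.27113628e+01,  1.97996669e+00, -3.69947147e+01,
        1.77456747e-02,  8.00654234e-03, -4.12604027e-05]), 'position': array([ 0.23907329, -0.57711761,  0.23874248]), 'tool_rot': array([-1.49347528,  1.56968317,  2.0408491 ]), 'force': array([-0.1677542 , -0.0322457 ,  0.01070179]), 'moment': array([-0.01639383, -0.00468519,  0.01723633]), 'grip_width': 0.0852029194167882}
side {'fx': 548.057651472071, 'fy': 548.057651472071, 'cx': 319.28027000849784, 'cy': 242.87374784175196, 'origin': array([0.12182501, 0.76700128, 0.92519953]), 'attitude': array([-2.32352607, -0.01347593, -2.64932185])}
top {'fx': 554.8407948999292, 'fy': 554.8407948999292, 'cx': 318.1660635152402, 'cy': 232.74741937080964, 'origin': array([ 0.44161292, -0.04136206,  1.10816716]), 'attitude': array([-3.06670191e+00, -2.27000235e-03, -1.54683001e+00])}
wrist {'fx': 343.2884537450479, 'fy': 343.2884537450479, 'cx': 322.5726259117429, 'cy': 238.35130561514353, 'origin': array([ 0.31720857, -0.54607219,  0.37229866]), 'attitude': array([ 2.81174392e+00,  1.64399322e-03, -1.17819904e+00])}
```

View pics/top0.png

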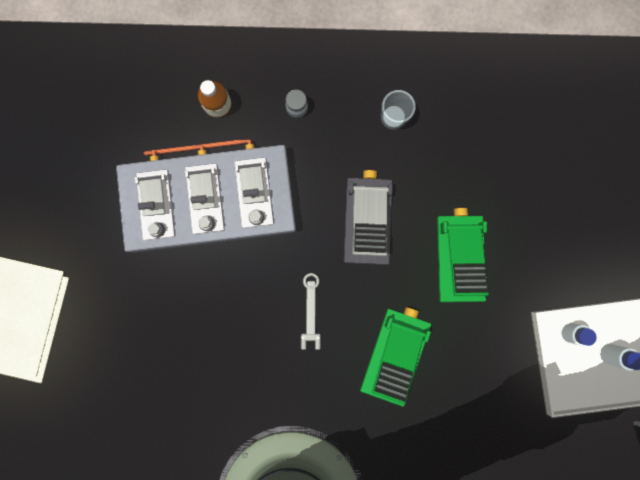

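View pics/side0.png

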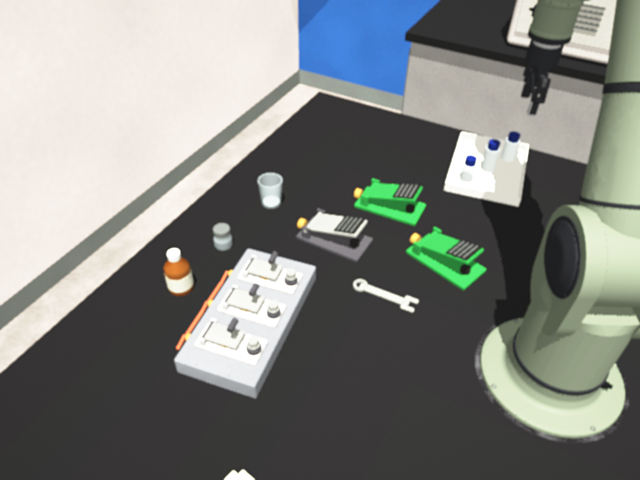

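View pics/wrist0.png

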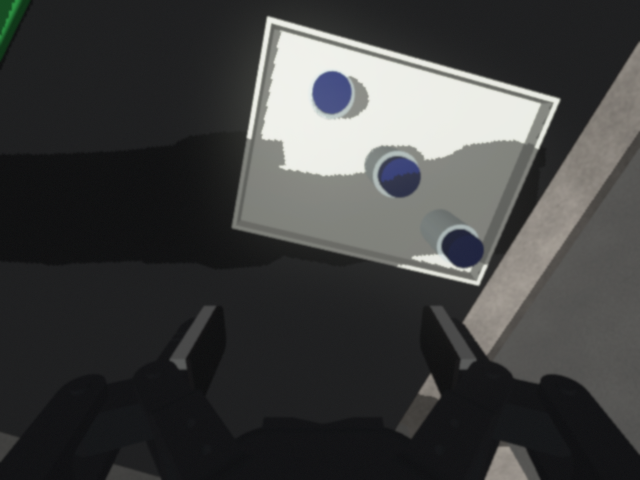

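Top view: the manifold is at left with bolts near (156,229), (206,222), (256,216). The grey pedal is at (370,222), with its pad near (370,238). Next I'll crop in for exact pixels.

```bash
cat > h.py <<'E'
import numpy as np, cv2
from scipy.spatial.transform import Rotation as R
from workcell import sensors, imaging, order, bot
def RM(rpy): return R.from_euler('xyz',rpy).as_matrix()
def ray(c,p):
    d=RM(c['attitude'])@np.array([(p[0]-c['cx'])/c['fx'],(p[1]-c['cy'])/c['fy'],1.]); return np.array(c['origin']),d/np.linalg.norm(d)
def plane(c,p,z):
    o,d=ray(c,p); return o+d*(z-o[2])/d[2]
def tri(cs,ps):
    A=np.zeros((3,3));b=np.zeros(3);L=[ray(c,p) for c,p in zip(cs,ps)]
    for o,d in L:
        P=np.eye(3)-np.outer(d,d);A+=P;b+=P@o
    x=np.linalg.solve(A,b);return x,[np.linalg.norm((np.eye(3)-np.outer(d,d))@(x-o)) for o,d in L]
def proj(c,X):
    v=RM(c['attitude']).T@(np.array(X)-c['origin']);return v[0]/v[2]*c['fx']+c['cx'],v[1]/v[2]*c['fy']+c['cy']
def delta(P,s=None):
    "target world -> tool cm"
    s=s or sensors.observe(); return RM(s['tool_rot']).T@(np.array(P)-s['position'])*100
E
python3 - <<'E'
import cv2
a=cv2.imread('pics/top0.png');b=cv2.imread('pics/side0.png')
cv2.imwrite('pics/c1.png',cv2.resize(a[140:260,110:300],None,fx=4.2,fy=4.2,interpolation=2))
cv2.imwrite('pics/c2.png',cv2.resize(b[240:390,170:320],None,fx=4,fy=4,interpolation=2))
cv2.imwrite('pics/c3.png',cv2.resize(a[160:280,330:410],None,fx=5,fy=5,interpolation=2))
cv2.imwrite('pics/c4.png',cv2.resize(b[200:270,290:380],None,fx=8,fy=8,interpolation=2))
E
```

```text
(no output)
```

View pics/c1.png

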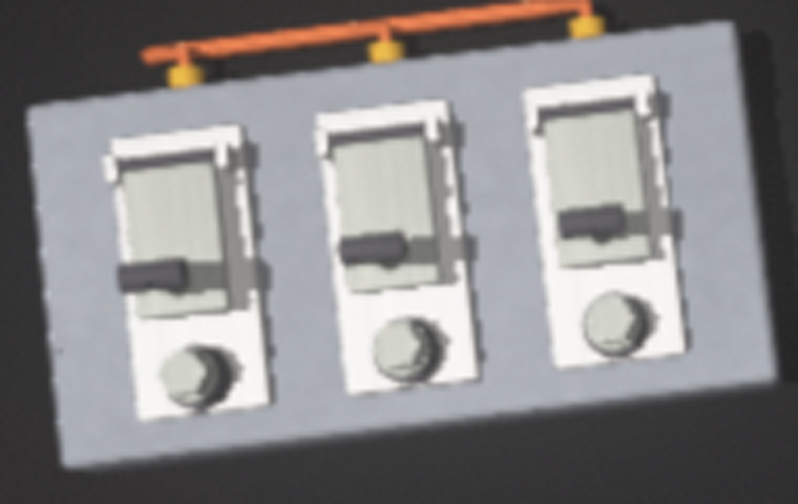

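View pics/c2.png

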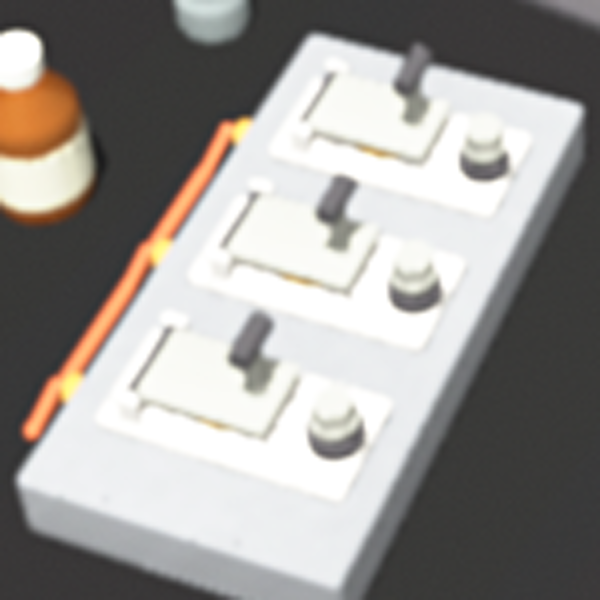

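View pics/c3.png

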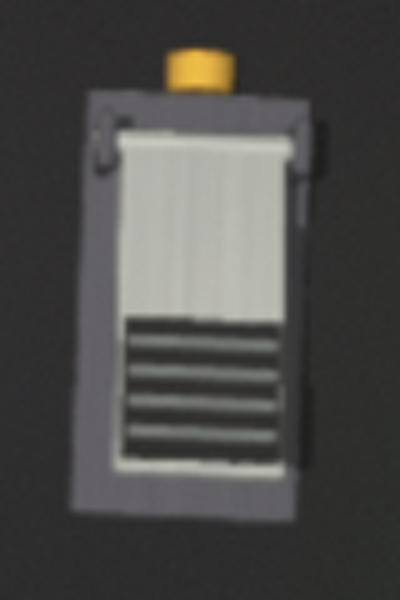

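View pics/c4.png

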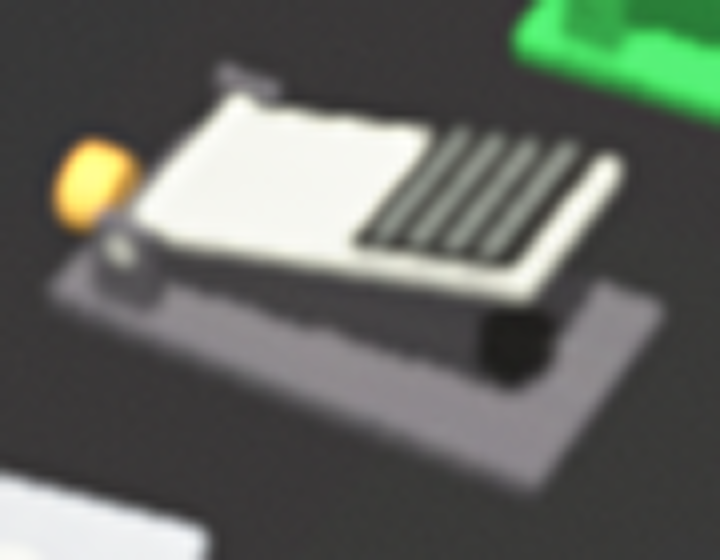

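```bash
python3 - <<'E'
from h import *
T=imaging.camera_info('top');S=imaging.camera_info('side')
f=lambda p,s,o:((p[0]+.5)/s-.5+o[0],(p[1]+.5)/s-.5+o[1])
t=lambda p:f(p,4.2,(110,140)); s=lambda p:f(p,4,(170,240))
for n,a,b in [('boltL',(188,375),(335,402)),('boltM',(401,347),(415,256)),('boltR',(607,322),(486,131)),('barL',(153,276),(251,340)),('barM',(373,249),(338,200)),('barR',(592,222),(413,68))]:
    x,e=tri([T,S],[t(a),s(b)]); z=.085 if 'bolt' in n else .112
    print(n,x.round(4),np.round(e,4),plane(T,t(a),z).round(4),plane(S,s(b),z).round(4))
x,e=tri([T,S],[f((204,392),5,(330,160)),f((475,195),8,(290,200))]);print('pad',x,e)
# vent base corners on z=.01
for p in [(88,92),(308,100),(296,520),(70,512)]: print(plane(T,f(p,5,(330,160)),.01).round(4))
# manifold top corners
for p in [(27,107),(735,22),(775,382),(65,467)]: print(plane(T,t(p),.048).round(4))
s=sensors.observe(); print(s['clock'],RM(s['tool_rot']).round(3))
E
```

```text
boltL [0.5196 0.2633 0.079 ] [0.001 0.001] [0.5182 0.2611 0.085 ] [0.5178 0.2672 0.085 ]
boltM [0.5338 0.1691 0.0803] [0.0006 0.0006] [0.5329 0.1679 0.085 ] [0.5321 0.1725 0.085 ]
boltR [0.5465 0.0779 0.0816] [0. 0.] [0.5461 0.0775 0.085 ] [0.5448 0.0806 0.085 ]
barL [0.5593 0.271  0.1101] [0.0006 0.0006] [0.5585 0.2701 0.112 ] [0.5589 0.2723 0.112 ]
barM [0.5731 0.1768 0.1089] [0.0002 0.0002] [0.5725 0.176  0.112 ] [0.5715 0.1791 0.112 ]
barR [0.5869 0.0823 0.113 ] [0.0006 0.0006] [0.5865 0.0822 0.112 ] [0.5881 0.0816 0.112 ]
pad [ 0.51345683 -0.13995271  0.06587484] [np.float64(0.0012352202911616304), np.float64(0.0012352202911616714)]
[ 0.6352 -0.0973  0.01  ]
[ 0.6341 -0.1853  0.01  ]
[ 0.4663 -0.183   0.01  ]
[ 0.4673 -0.0935  0.01  ]
[0.6428 0.3517 0.048 ]
[0.6905 0.0273 0.048 ]
[0.5243 0.0043 0.048 ]
[0.4777 0.326  0.048 ]
0.15 [[-0.     0.383 -0.924]
 [ 0.001 -0.924 -0.383]
 [-1.    -0.001  0.   ]]
```

{"api": "arm_command", "payload": {"commands": [{"dy": -1,"dz": -1.5,"twist": 0.02},{"dy": -3,"dz": -4,"twist": 0.04},{"dy": -5,"dz": -7,"twist": 0.06},{"dy": -7,"dz": -10,"twist": 0.08},{"dy": -9.5,"dz": -13,"twist": 0.1},{"dy": -11.7,"dz": -16.2,"twist": 0.12},{"dy": -14,"dz": -19.5,"twist": 0.14},{"dy": -16.3,"dz": -22.7,"twist": 0.16},{"dy": -18.5,"dz": -25.8,"twist": 0.18},{"dy": -20.8,"dz": -29,"twist": 0.2},{"dy": -23,"dz": -32,"twist": 0.22},{"dy": -25,"dz": -34.8,"twist": 0.246}], "grip": 1, "squeeze": 40}}

```text
validation failed for argument at $.co...
```

```bash
python3 - <<'E'
from h import *
print(bot.tip_extent, [a for a in dir(bot) if a[0]!='_'])
s=sensors.observe();print(s['clock'],s['position'],s['force'],s['grip_width'],RM(s['tool_rot']).round(3));print(delta([.510,-.1395,.10]))
E
```

```text
0.008 ['IKError', 'tip_extent']
0.15 [ 0.23911229 -0.57720222  0.23889489] [ 0.01745633 -0.82461133 -0.61503649] 0.08537500549042681 [[-0.     0.383 -0.924]
 [ 0.001 -0.924 -0.383]
 [-1.    -0.001  0.   ]]
[ 13.91145501 -30.05759038 -41.77995273]
```

{"api": "arm_command", "payload": {"commands": [{"dx": 0,"dy": -1,"dz": -1.5,"twist": 0.02},{"dx": 0,"dy": -3,"dz": -4,"twist": 0.04},{"dx": 0,"dy": -5,"dz": -7,"twist": 0.06},{"dx": 0,"dy": -7,"dz": -10,"twist": 0.08},{"dx": 0,"dy": -9.5,"dz": -13,"twist": 0.1},{"dx": 0,"dy": -11.7,"dz": -16.2,"twist": 0.12},{"dx": 0,"dy": -14,"dz": -19.5,"twist": 0.14},{"dx": 0,"dy": -16.3,"dz": -22.7,"twist": 0.16},{"dx": 0,"dy": -18.5,"dz": -25.8,"twist": 0.18},{"dx": 0,"dy": -20.8,"dz": -29,"twist": 0.2},{"dx": 0,"dy": -23,"dz": -32,"twist": 0.22},{"dx": 0,"dy": -25,"dz": -34.8,"twist": 0.246}], "grip": 1, "squeeze": 40}}

```text
clock: 1.15
position: [0.4657, -0.2108, 0.2391]
tool_rot: [-1.411, 1.57, 1.877]
force: [1.1, -0.8, 0.3]
grip_width: -0.0001
```

```bash
python3 - <<'E'
from h import *
s=sensors.observe();print(s['clock'],s['position'],s['force'],s['grip_width'],RM(s['tool_rot']).round(3));print(delta([.510,-.1395,.10]))
E
```

```text
1.15 [ 0.46570267 -0.21083154  0.23909378] [ 1.1498205  -0.83612464  0.25311049] -0.0001369960125949116 [[-0.     0.146 -0.989]
 [ 0.001 -0.989 -0.146]
 [-1.    -0.001  0.   ]]
[13.91466623 -6.3963544  -5.42622678]
```

{"api": "arm_command", "payload": {"commands": [{"dx": 1,"dy": -1,"dz": -1,"twist": 0},{"dx": 3,"dy": -2.5,"dz": -2.2,"twist": 0},{"dx": 6,"dy": -4.2,"dz": -3.6,"twist": 0},{"dx": 9,"dy": -5.6,"dz": -4.8,"twist": 0},{"dx": 11.5,"dy": -6.4,"dz": -5.4,"twist": 0},{"dx": 13,"dy": -6.4,"dz": -5.4,"twist": 0},{"dx": 13.9,"dy": -6.4,"dz": -5.4,"twist": 0},{"dx": 13.9,"dy": -6.4,"dz": -5.4,"twist": 0},{"dx": 13.9,"dy": -6.4,"dz": -5.4,"twist": 0}]}}

```text
clock: 1.9
position: [0.5096, -0.1399, 0.1005]
tool_rot: [-1.114, 1.57, 2.173]
force: [0.2, -0.2, 0.1]
grip_width: 0.0
```

```bash
python3 - <<'E'
from h import *
s=sensors.observe();print(s['clock'],s['position'],s['force'])
a=imaging.grab_frame('side')[:,:,::-1];b=imaging.grab_frame('wrist')[:,:,::-1]
cv2.imwrite('pics/m1.png',np.hstack([cv2.resize(a[160:280,260:420],(400,300)),cv2.resize(b,(400,300))]))
E
```

```text
1.9 [ 0.50964355 -0.13994496  0.10045565] [ 0.18925398 -0.18783379  0.12383493]
```

View pics/m1.png

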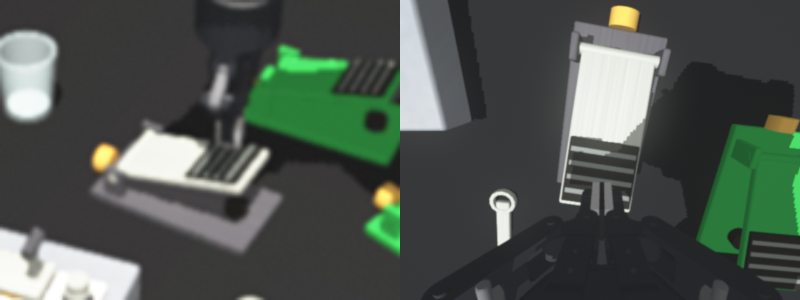

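The closed fingertips are over the pad (wrist half, about (603,190)). Next I'll press in steps.

{"api": "arm_command", "payload": {"commands": [{"dx": 1,"dy": 0,"dz": 0,"twist": 0},{"dx": 2,"dy": 0,"dz": 0,"twist": 0},{"dx": 2.7,"dy": 0,"dz": 0,"twist": 0},{"dx": 3.4,"dy": 0,"dz": 0,"twist": 0},{"dx": 4,"dy": 0,"dz": 0,"twist": 0},{"dx": 4.5,"dy": 0,"dz": 0,"twist": 0},{"dx": 4.9,"dy": 0,"dz": 0,"twist": 0},{"dx": 4.9,"dy": 0,"dz": 0,"twist": 0}]}}

```text
clock: 2.67
position: [0.5098, -0.14, 0.0514]
tool_rot: [-1.788, 1.57, 1.5]
force: [-3.3, -0.7, 5.2]
grip_width: -0.0001
```

{"api": "arm_command", "payload": {"commands": [{"dx": 0.15,"dy": 0,"dz": 0,"twist": 0},{"dx": 0.3,"dy": 0,"dz": 0,"twist": 0},{"dx": 0.3,"dy": 0,"dz": 0,"twist": 0},{"dx": 0.3,"dy": 0,"dz": 0,"twist": 0}]}}

```text
clock: 3.0
position: [0.5097, -0.1401, 0.0493]
tool_rot: [-1.859, 1.57, 1.428]
force: [-9.4, 1.2, 23.4]
grip_width: 0.0001
```

```bash
python3 - <<'E'
from h import *
s=sensors.observe();print(s['clock'],s['position'],s['force'])
a=imaging.grab_frame('side')[:,:,::-1];b=imaging.grab_frame('wrist')[:,:,::-1]
cv2.imwrite('pics/m2.png',np.hstack([cv2.resize(a[180:270,280:400],(400,300)),cv2.resize(b,(400,300))]))
E
```

```text
3.0 [ 0.50970982 -0.14005931  0.04930842] [-9.36904395  1.19150703 23.39661786]
```

View pics/m2.png

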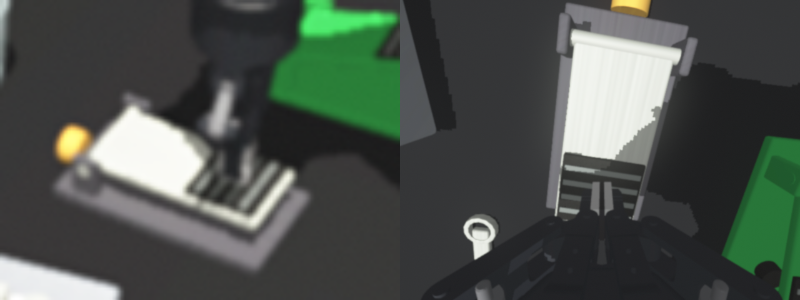

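The plate is level on its stop and the force jumped from 5 N to 23 N. I'll lift off and check that the pedal springs back.

{"api": "arm_command", "payload": {"commands": [{"dx": 0,"dy": 0,"dz": 0,"twist": 0},{"dx": -1,"dy": 0,"dz": 0,"twist": 0},{"dx": -3,"dy": 0,"dz": 0,"twist": 0},{"dx": -6,"dy": 0,"dz": 0,"twist": 0},{"dx": -9,"dy": 0,"dz": 0,"twist": 0},{"dx": -12,"dy": 0,"dz": 0,"twist": 0},{"dx": -12,"dy": 0,"dz": 0,"twist": 0},{"dx": -12,"dy": 0,"dz": 0,"twist": 0}]}}

```text
clock: 3.77
position: [0.5108, -0.1403, 0.1714]
tool_rot: [2.907, 1.567, -0.089]
force: [0.4, -0.8, -0.7]
grip_width: 0.0002
```

```bash
python3 - <<'E'
from h import *
s=sensors.observe();print(s['clock'],s['position'],s['force']);print(delta([.5464,.0755,.17]))
a=imaging.grab_frame('side')[:,:,::-1]
cv2.imwrite('pics/m3.png',cv2.resize(a[180:270,280:400],(400,300)))
E
```

```text
3.7667 [ 0.51078745 -0.14030959  0.17141912] [ 0.43859299 -0.76281555 -0.69656049]
[  0.14862458 -20.83578287  -6.65496149]
```

View pics/m3.png

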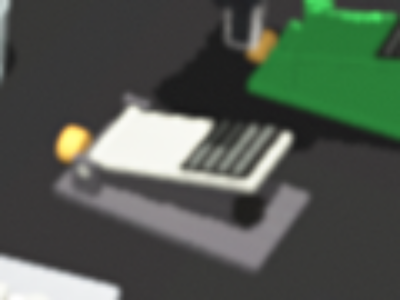

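The pedal is back up. Next is the right-hand bolt.

{"api": "arm_command", "payload": {"commands": [{"dx": 0.1,"dy": -1.5,"dz": -0.5,"twist": 0},{"dx": 0.1,"dy": -4,"dz": -1.3,"twist": 0},{"dx": 0.1,"dy": -7,"dz": -2.3,"twist": 0},{"dx": 0.1,"dy": -10,"dz": -3.2,"twist": 0},{"dx": 0.1,"dy": -13,"dz": -4.2,"twist": 0},{"dx": 0.1,"dy": -16,"dz": -5.1,"twist": 0},{"dx": 0.1,"dy": -19,"dz": -6.1,"twist": 0},{"dx": 0.1,"dy": -20.8,"dz": -6.7,"twist": 0},{"dx": 2,"dy": -20.8,"dz": -6.7,"twist": 0},{"dx": 4,"dy": -20.8,"dz": -6.7,"twist": 0},{"dx": 5.5,"dy": -20.8,"dz": -6.7,"twist": 0},{"dx": 5.5,"dy": -20.8,"dz": -6.7,"twist": 0}]}}

```text
clock: 4.82
position: [0.5443, 0.0753, 0.1117]
tool_rot: [0.099, 1.567, -2.896]
force: [-1.1, 0.1, 0.2]
grip_width: 0.0002
```

```bash
python3 - <<'E'
from h import *
s=sensors.observe();print(s['clock'],s['position'],s['force']);print(delta([.5464,.0755,.093]))
a=imaging.grab_frame('side')[:,:,::-1];b=imaging.grab_frame('wrist')[:,:,::-1]
cv2.imwrite('pics/m4.png',np.hstack([cv2.resize(a[225:360,180:330],(400,360)),cv2.resize(b,(400,300),interpolation=3)[:0].reshape(0,400,3) if 0 else cv2.resize(b,(400,360))]))
E
```

```text
4.8167 [0.54426696 0.07527772 0.11172017] [-1.10591099  0.13656453  0.17388893]
[ 1.87122621  0.00845031 -0.22108806]
```

View pics/m4.png

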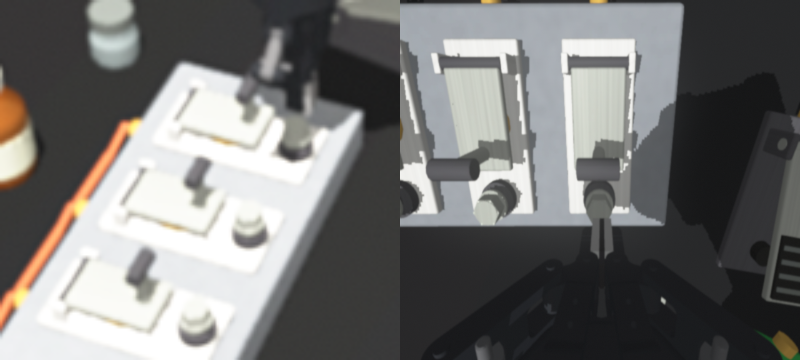

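Tool tip is centred in y on the right bolt, at wrist (598,215). I'll lower it lightly.

{"api": "arm_command", "payload": {"commands": [{"dx": 0.8,"dy": 0,"dz": -0.2,"twist": 0},{"dx": 1.4,"dy": 0,"dz": -0.2,"twist": 0},{"dx": 1.8,"dy": 0,"dz": -0.2,"twist": 0},{"dx": 1.9,"dy": 0,"dz": -0.2,"twist": 0},{"dx": 1.95,"dy": 0,"dz": -0.2,"twist": 0},{"dx": 1.95,"dy": 0,"dz": -0.2,"twist": 0}]}}

```text
clock: 5.42
position: [0.5478, 0.0757, 0.0952]
tool_rot: [1.676, 1.571, -1.32]
force: [-0.0, -1.1, -0.7]
grip_width: -0.0002
```

{"api": "arm_command", "payload": {"commands": [{"dx": 0.1,"dy": 0,"dz": 0,"twist": 0},{"dx": 0.2,"dy": 0,"dz": 0,"twist": 0},{"dx": 0.3,"dy": 0,"dz": 0,"twist": 0},{"dx": 0.35,"dy": 0,"dz": 0,"twist": 0},{"dx": 0.35,"dy": 0,"dz": 0,"twist": 0}]}}

```text
clock: 5.83
position: [0.548, 0.0757, 0.093]
tool_rot: [2.825, 1.57, -0.171]
force: [-7.8, -1.3, 26.3]
grip_width: -0.0003
```

Right bolt is tight: 26 N at tip height 85 mm with no movement. On to the middle one.

{"api": "arm_command", "payload": {"commands": [{"dx": -1,"dy": 0,"dz": 0,"twist": 0},{"dx": -3,"dy": 0,"dz": 0,"twist": 0},{"dx": -4,"dy": -1.5,"dz": 0.1,"twist": 0},{"dx": -4,"dy": -4,"dz": 0.1,"twist": 0},{"dx": -4,"dy": -7,"dz": 0.1,"twist": 0},{"dx": -4,"dy": -9,"dz": 0.1,"twist": 0},{"dx": -3,"dy": -9.5,"dz": 0.1,"twist": 0},{"dx": -1.5,"dy": -9.5,"dz": 0.1,"twist": 0},{"dx": -1,"dy": -9.5,"dz": 0.1,"twist": 0},{"dx": -1,"dy": -9.5,"dz": 0.1,"twist": 0}]}}

```text
clock: 6.67
position: [0.5327, 0.1688, 0.1019]
tool_rot: [0.789, 1.569, -2.207]
force: [-0.6, 0.2, -0.8]
grip_width: 0.0004
```

```bash
python3 - <<'E'
from h import *
s=sensors.observe();print(s['clock'],s['position'],s['force']);print(delta([.5325,.1695,.093]))
b=imaging.grab_frame('wrist')[:,:,::-1]
cv2.imwrite('pics/m5.png',b)
E
```

```text
6.6667 [0.53266804 0.16880292 0.1018565 ] [-0.63557349  0.22192964 -0.80984775]
[ 0.88557864 -0.07236139  0.00557885]
```

View pics/m5.png

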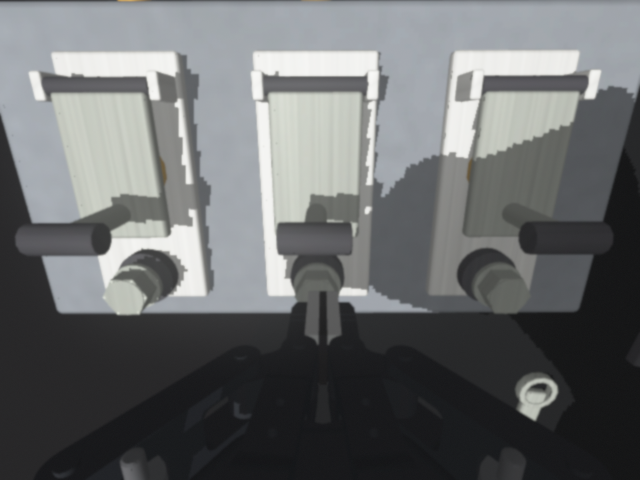

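Fingertips are over the middle bolt, at (320,280).

{"api": "arm_command", "payload": {"commands": [{"dx": 0.5,"dy": 0,"dz": 0,"twist": 0},{"dx": 0.8,"dy": 0,"dz": 0,"twist": 0},{"dx": 0.95,"dy": 0,"dz": 0,"twist": 0},{"dx": 1.05,"dy": 0,"dz": 0,"twist": 0},{"dx": 1.05,"dy": 0,"dz": 0,"twist": 0},{"dx": 1.05,"dy": 0,"dz": 0,"twist": 0}]}}

```text
clock: 7.22
position: [0.5332, 0.1688, 0.0923]
tool_rot: [1.68, 1.57, -1.317]
force: [-0.1, -0.1, 0.1]
grip_width: -0.0002
```

{"api": "arm_command", "payload": {"commands": [{"dx": 0.1,"dy": 0,"dz": 0,"twist": 0},{"dx": 0.2,"dy": 0,"dz": 0,"twist": 0},{"dx": 0.2,"dy": 0,"dz": 0,"twist": 0},{"dx": 0.2,"dy": 0,"dz": 0,"twist": 0}]}}

```text
clock: 7.55
position: [0.5331, 0.1689, 0.0902]
tool_rot: [1.589, 1.57, -1.408]
force: [-0.8, 0.4, -0.8]
grip_width: -0.0001
```

{"api": "arm_command", "payload": {"commands": [{"dx": 0.1,"dy": 0,"dz": 0,"twist": 0},{"dx": 0.25,"dy": 0,"dz": 0,"twist": 0},{"dx": 0.4,"dy": 0,"dz": 0,"twist": 0},{"dx": 0.5,"dy": 0,"dz": 0,"twist": 0},{"dx": 0.5,"dy": 0,"dz": 0,"twist": 0},{"dx": 0.5,"dy": 0,"dz": 0,"twist": 0}]}}

```text
clock: 8.05
position: [0.5333, 0.1689, 0.0867]
tool_rot: [2.369, 1.57, -0.627]
force: [-10.7, -3.4, 36.2]
grip_width: -0.0002
```

It hit a hard stop at tip height ~79 mm, 6 mm below the start. The middle bolt is the loose one and is now down. I'll raise, open and look at the result and at the bar.

{"api": "arm_command", "payload": {"commands": [{"dx": -1,"dy": 0,"dz": 0,"twist": 0},{"dx": -3,"dy": 0,"dz": 0,"twist": 0},{"dx": -6,"dy": 0,"dz": 0,"twist": 0},{"dx": -9,"dy": 0,"dz": 0,"twist": 0},{"dx": -9,"dy": 0,"dz": 0,"twist": 0},{"dx": -9,"dy": 0,"dz": 0,"twist": 0}], "grip": -1}}

```text
clock: 8.55
position: [0.534, 0.1692, 0.1782]
tool_rot: [3.105, 1.567, 0.108]
force: [0.1, -0.2, -0.4]
grip_width: 0.0719
```

```bash
python3 - <<'E'
from h import *
import json
s=sensors.observe();print(s['clock'],s['position'],s['force'],s['grip_width'])
W=imaging.camera_info('wrist');b=imaging.grab_frame('wrist')[:,:,::-1]
json.dump({k:np.array(v).tolist() for k,v in W.items()},open('w1.json','w'))
cv2.imwrite('pics/m6.png',b)
for X in ([.5331,.1689,.079],[.5721,.1754,.112]): print(proj(W,X))
E
```

```text
8.55 [0.53396906 0.16924734 0.17815467] [ 0.10300403 -0.18998275 -0.43515616] 0.07191270020608209
(np.float64(321.8357199948107), np.float64(246.04734105874573))
(np.float64(320.29413366539205), np.float64(202.46795721889265))
```

View pics/m6.png

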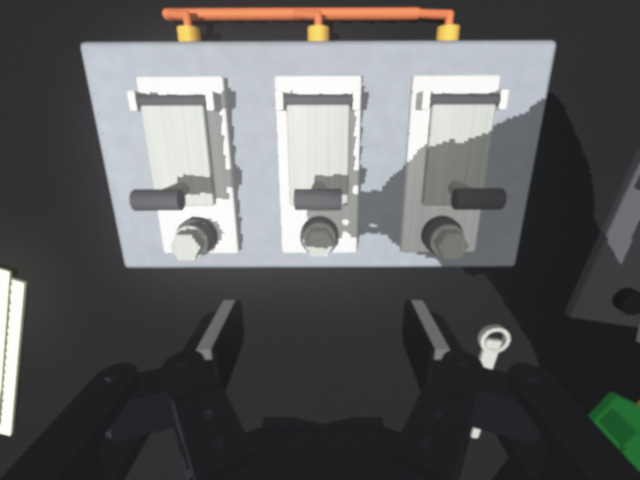

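The middle bolt head at (319,235) is visibly lower than its neighbours. The middle bar is at (318,199.5). I'll triangulate it from three views.

```bash
python3 - <<'E'
from h import *
import json
T=imaging.camera_info('top');S=imaging.camera_info('side');W=json.load(open('w1.json'))
f=lambda p,s,o:((p[0]+.5)/s-.5+o[0],(p[1]+.5)/s-.5+o[1])
x,e=tri([T,S,W],[f((373,249),4.2,(110,140)),f((338,200),4,(170,240)),(318,199.5)]);print(x,e,plane(W,(318,199.5),.112))
G=np.array([x[0],x[1],.112-.011])
print(delta([G[0],G[1],.14]),delta(G)); s=sensors.observe(); print(RM(s['tool_rot']).round(4))
h=np.array([.5725,.1764])+.057*np.array([.9892,.1465]);print('hinge',h)
E
```

```text
[0.57302637 0.17685759 0.10890721] [np.float64(0.00017714597290184757), np.float64(0.0001428888586543266), np.float64(8.86556047588742e-05)] [0.57367833 0.17699894 0.112     ]
[ 3.69719079 -0.20856766 -4.03955006] [ 7.59718516 -0.21112957 -4.03343748]
[[ 1.600e-03  1.443e-01 -9.895e-01]
 [-4.000e-04 -9.895e-01 -1.443e-01]
 [-1.000e+00  7.000e-04 -1.600e-03]]
hinge [0.6288844 0.1847505]
```

{"api": "arm_command", "payload": {"commands": [{"dx": 0,"dy": -0.1,"dz": -1.5,"twist": 0},{"dx": 0.5,"dy": -0.2,"dz": -3.2,"twist": 0},{"dx": 2,"dy": -0.2,"dz": -4,"twist": 0},{"dx": 3.5,"dy": -0.2,"dz": -4,"twist": 0},{"dx": 3.5,"dy": -0.2,"dz": -4,"twist": 0},{"dx": 3.5,"dy": -0.2,"dz": -4,"twist": 0}], "grip": -0.3}}

```text
clock: 9.1
position: [0.5717, 0.1765, 0.1406]
tool_rot: [0.695, 1.569, -2.302]
force: [0.3, -0.1, 0.9]
grip_width: 0.0556
```

```bash
python3 - <<'E'
from h import *
s=sensors.observe();print(s['clock'],s['position'],s['force'],s['grip_width']);print(delta([.5730,.1768,.098]))
W=imaging.camera_info('wrist');b=imaging.grab_frame('wrist')[:,:,::-1];print(proj(W,[.573,.1768,.111]))
cv2.imwrite('pics/m7.png',b)
E
```

```text
9.1 [0.57168191 0.17646288 0.14059091] [ 0.31082518 -0.0669273   0.91404605] 0.055613489281985215
[ 4.25886288 -0.01962435 -0.14167125]
(np.float64(320.79764556202747), np.float64(286.8235028393831))
```

View pics/m7.png

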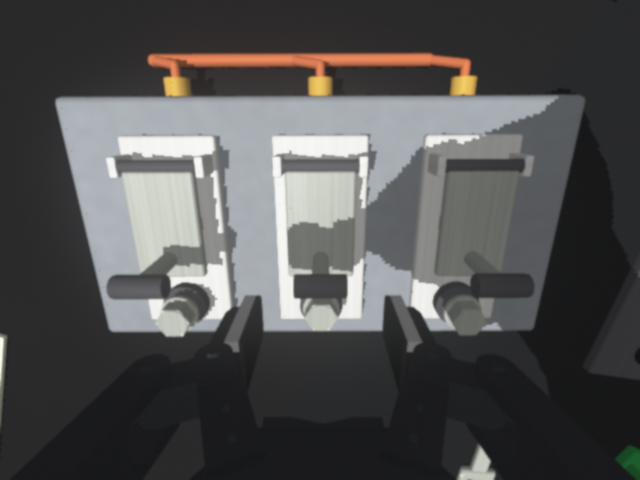

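The bar at (320,286) is centred between the open jaws and matches the projection, so I'll descend.

{"api": "arm_command", "payload": {"commands": [{"dx": 1,"dy": 0,"dz": -0.1,"twist": 0},{"dx": 2.3,"dy": 0,"dz": -0.1,"twist": 0},{"dx": 3.4,"dy": 0,"dz": -0.1,"twist": 0},{"dx": 4,"dy": 0,"dz": -0.1,"twist": 0},{"dx": 4.2,"dy": 0,"dz": -0.1,"twist": 0},{"dx": 4.2,"dy": 0,"dz": -0.1,"twist": 0},{"dx": 4.2,"dy": 0,"dz": -0.1,"twist": 0}]}}

```text
clock: 9.73
position: [0.5734, 0.1768, 0.0999]
tool_rot: [2.153, 1.57, -0.844]
force: [-0.6, -0.2, 0.1]
grip_width: 0.0554
```

```bash
python3 - <<'E'
from h import *
s=sensors.observe();print(s['clock'],s['position'],s['force'],s['grip_width']);print(delta([.5730,.1768,.098]))
a=imaging.grab_frame('side')[:,:,::-1];b=imaging.grab_frame('wrist')[:,:,::-1]
cv2.imwrite('pics/m8.png',np.hstack([cv2.resize(a[225:360,180:330],(400,360)),cv2.resize(b,(400,360))]))
E
```

```text
9.7333 [0.57335598 0.17683833 0.09991594] [-0.61884251 -0.20195845  0.05255841] 0.05541732992532826
[ 0.19157279 -0.0015108   0.03588316]
```

View pics/m8.png

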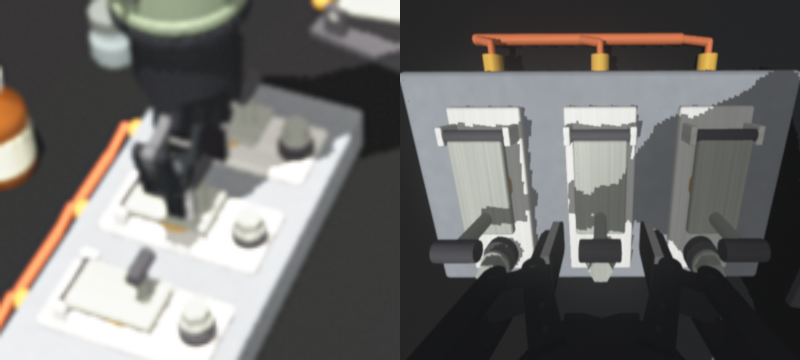

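{"api": "arm_command", "payload": {"commands": [{"dx": 0.2,"dy": 0,"dz": 0,"twist": 0},{"dx": 0.2,"dy": 0,"dz": 0,"twist": 0},{"dx": 0.2,"dy": 0,"dz": 0,"twist": 0},{"dx": 0.2,"dy": 0,"dz": 0,"twist": 0},{"dx": 0.2,"dy": 0,"dz": 0,"twist": 0},{"dx": 0.2,"dy": 0,"dz": 0,"twist": 0}], "grip": 1, "squeeze": 60}}

```text
clock: 10.33
position: [0.5732, 0.1778, 0.0984]
tool_rot: [-2.873, 1.57, 0.414]
force: [-3.4, 5.9, 4.1]
grip_width: 0.0265
```

```bash
python3 - <<'E'
from h import *
s=sensors.observe();print(s['clock'],s['position'],s['force'],s['grip_width'],RM(s['tool_rot']).round(3).tolist())
a0,a1=144.3,144.3-60
for k in range(1,13):
    th=np.radians(60*k/12+0); a=np.radians(144.27)-th
    print(k,'dx %.2f dz %.2f'%(-(70.2*np.sin(a)-41)/10, -(70.2*np.cos(a)+57)/10))
b=imaging.grab_frame('wrist')[:,:,::-1]
cv2.imwrite('pics/m9.png',b)
E
```

```text
10.3333 [0.57324692 0.17784873 0.09843568] [-3.43452684  5.90587084  4.09508113] 0.026471656015586244 [[0.001, 0.145, -0.989], [0.0, -0.989, -0.145], [-1.0, -0.0, -0.001]]
1 dx -0.48 dz -0.38
2 dx -0.93 dz -0.80
3 dx -1.33 dz -1.26
4 dx -1.70 dz -1.75
5 dx -2.02 dz -2.27
6 dx -2.30 dz -2.81
7 dx -2.53 dz -3.38
8 dx -2.70 dz -3.97
9 dx -2.83 dz -4.57
10 dx -2.90 dz -5.18
11 dx -2.92 dz -5.79
12 dx -2.88 dz -6.40
```

View pics/m9.png

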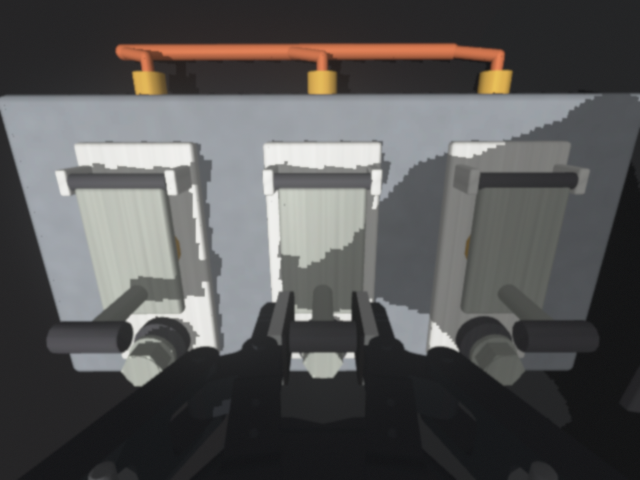

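The jaws hold the bar by its ends (opening 26 mm). I'll lift along the hinge arc, first half.

{"api": "arm_command", "payload": {"commands": [{"dx": -0.25,"dy": 0,"dz": -0.2,"twist": 0},{"dx": -0.48,"dy": 0,"dz": -0.38,"twist": 0},{"dx": -0.7,"dy": 0,"dz": -0.58,"twist": 0},{"dx": -0.93,"dy": 0,"dz": -0.8,"twist": 0},{"dx": -1.13,"dy": 0,"dz": -1.03,"twist": 0},{"dx": -1.33,"dy": 0,"dz": -1.26,"twist": 0},{"dx": -1.52,"dy": 0,"dz": -1.5,"twist": 0},{"dx": -1.7,"dy": 0,"dz": -1.75,"twist": 0},{"dx": -1.86,"dy": 0,"dz": -2,"twist": 0},{"dx": -2.02,"dy": 0,"dz": -2.27,"twist": 0},{"dx": -2.02,"dy": 0,"dz": -2.27,"twist": 0}]}}

```text
clock: 11.3
position: [0.5959, 0.1813, 0.1189]
tool_rot: [-2.618, 1.57, 0.669]
force: [-4.5, 3.4, -4.6]
grip_width: 0.0268
```

```bash
python3 - <<'E'
from h import *
s=sensors.observe();print(s['clock'],s['position'],s['force'],s['grip_width'])
a=imaging.grab_frame('side')[:,:,::-1];b=imaging.grab_frame('wrist')[:,:,::-1]
cv2.imwrite('pics/m10.png',np.hstack([cv2.resize(a[225:360,180:330],(400,360)),cv2.resize(b,(400,360))]))
E
```

```text
11.3 [0.59585657 0.18125156 0.11887173] [-4.52321474  3.38768965 -4.584013  ] 0.026751074269989725
```

View pics/m10.png

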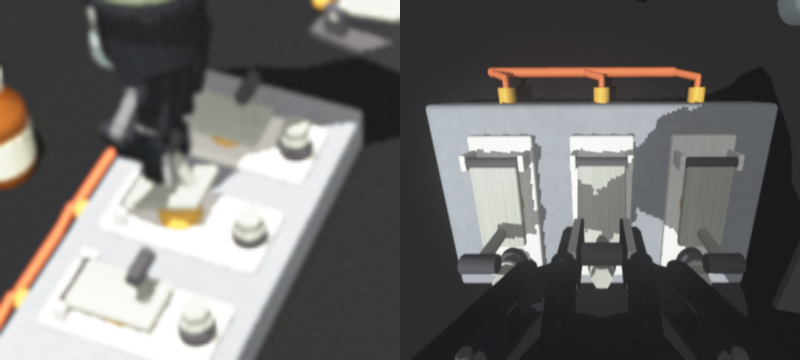

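The cap is about 25° open with small forces, and the neighbours are shut. I'll do the rest of the arc.

{"api": "arm_command", "payload": {"commands": [{"dx": -0.14,"dy": 0,"dz": -0.27,"twist": 0},{"dx": -0.28,"dy": 0,"dz": -0.54,"twist": 0},{"dx": -0.4,"dy": 0,"dz": -0.82,"twist": 0},{"dx": -0.51,"dy": 0,"dz": -1.11,"twist": 0},{"dx": -0.6,"dy": 0,"dz": -1.4,"twist": 0},{"dx": -0.68,"dy": 0,"dz": -1.7,"twist": 0},{"dx": -0.75,"dy": 0,"dz": -2,"twist": 0},{"dx": -0.81,"dy": 0,"dz": -2.3,"twist": 0},{"dx": -0.85,"dy": 0,"dz": -2.6,"twist": 0},{"dx": -0.88,"dy": 0,"dz": -2.91,"twist": 0},{"dx": -0.9,"dy": 0,"dz": -3.2,"twist": 0},{"dx": -0.9,"dy": 0,"dz": -3.5,"twist": 0}]}}

```text
clock: 12.4
position: [0.6298, 0.1863, 0.1279]
tool_rot: [-0.653, 1.57, 2.635]
force: [-7.7, 3.2, 0.3]
grip_width: 0.0264
```

{"api": "arm_command", "payload": {"commands": [{"dx": 0,"dy": 0,"dz": -0.25,"twist": 0},{"dx": 0.03,"dy": 0,"dz": -0.5,"twist": 0},{"dx": 0.04,"dy": 0,"dz": -0.6,"twist": 0},{"dx": 0.04,"dy": 0,"dz": -0.6,"twist": 0},{"dx": 0.04,"dy": 0,"dz": -0.6,"twist": 0},{"dx": 0.04,"dy": 0,"dz": -0.6,"twist": 0}]}}

```text
clock: 12.9
position: [0.6354, 0.1872, 0.1278]
tool_rot: [-0.308, 1.57, 2.979]
force: [-6.4, 1.2, 1.8]
grip_width: 0.0263
```

```bash
python3 - <<'E'
from h import *
s=sensors.observe();print(s['clock'],s['position'],s['force'],s['grip_width'],abs(s['qd']).max())
d=s['position']-np.array([.57325,.17785,.09844]); h=d[:2]@[.9892,.1465]
print('angle', np.arctan2(41,-57)-np.arctan2(41+d[2]*1e3,-57+h*1e3), np.hypot(41+d[2]*1e3,-57+h*1e3))
a=imaging.grab_frame('side')[:,:,::-1];b=imaging.grab_frame('wrist')[:,:,::-1];t=imaging.grab_frame('top')[:,:,::-1]
cv2.imwrite('pics/m11.png',np.hstack([cv2.resize(a[170:360,180:390],(400,360)),cv2.resize(b,(400,360))]))
cv2.imwrite('pics/t11.png',t)
E
```

```text
12.9 [0.63539009 0.18720407 0.12781376] [-6.38292926  1.16588434  1.76712601] 0.02628484827117142 0.0008491718098904841
angle 1.0300222161331913 70.61560513257317
```

View pics/m11.png

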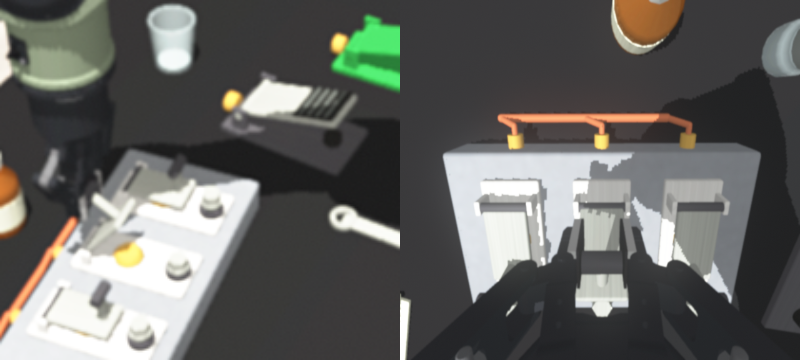

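View pics/t11.png

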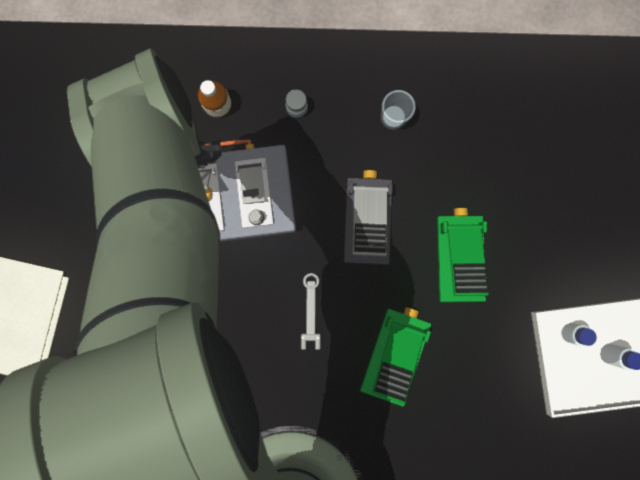

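The middle cap stands open about 59° with its brass port visible (side half, about (128,253)). Its neighbours are shut, the pedal is up, and the bystanders and wrench are at their original pixels. The arm is still, so I'm handing in.

```bash
python3 - <<'E'
from workcell import order, sensors
print(order.job_done()); s=sensors.observe(); print(s['clock'],s['position'],s['force'],s['grip_width'])
E
```

```text
the job is handed in; nothing more can be done
None
the job is handed in; nothing more can be done
```

The job is done and handed in at about 13 s: the middle inlet had the loose bolt, and its cap is being held open by the gripper.

- **Pedal:** I pressed it to its stop, where the force jumped from 5 to 23 N with the plate level. It sprang back up afterwards.
- **Bolts:** The right-hand bolt did not move under 26 N. The middle one gave way and hit a hard stop 6 mm lower. I did not tap the left one.
- **Cap:** I gripped the middle bar by its ends and swung the cap along its hinge arc. From the tool's path it is open about 1.03 rad (59°), and the radius came out at 70.6 mm against the expected 70.2 mm.

In the last checks the grip was firm at 26 mm and the arm was still. The pedal was up, the bystanders had not moved and the neighbouring caps looked shut.

**What disagreed or went wrong:**
- My height measurements from the top and side cameras read 3–6 mm low on the bolts and up to 3 mm low on the bars. The bolt contact heights agreed with the text instead.
- The gripper opening reads about 1.5 mm less than the bar's stated 28 mm length.
- The first move call was refused because rows left out a field, and nothing moved.

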